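# Unclamp the whetstone and lay it on the rack to dry

### The job

The knife is sharp and the orange whetstone is still clamped in the sharpening stand: pinch the jaw's red release tab against the rest opposite it, slide the jaw fully back and leave it there, and only then lift the stone out. Lay the stone gently on the sloped wire draining rack, lengthwise up the slope, flat on the wires, the same face up, with its lower end against the toe rail, between the rack's side rails and a finger's width (at least 10 mm) clear of the cream stone already drying there. The stones chip, so don't drop it, let it topple or knock it against the other stone, and leave the cream stone, spray bottle, knife and glove box as they are.

Things in the scene. Friction and masses are not known exactly. Their poses are not given: they have to be found in the camera images.
- stone: Orange whetstone, a plain block 180 x 60 x 25 mm, 0.45 to 0.7 kg. Origin: centre of its underside; x along its length, y across its width, z out of its upper face. It starts lying level between the stand's two jaws, its top 9 mm higher than theirs. Either end may point up the slope on the rack.
- stand: Sharpening stand, fixed: an empty steel pan 325 x 176 x 100 mm, bridged lengthwise by two 10 mm rods, tops 116 mm above the table, on which the stone lies. Origin: centre of its underside; x along the rods from fixed to sliding jaw, z up. Beyond the rods (30 mm over both) the space beside stone and jaw is open: fingertips can go down into the pan. End bars 16 mm thick at x = +-153, tops at 114 mm.
- jaw (a joint): Travel of the sliding jaw along the stand's +x, m: 0 = closed on the stone, 0.040 = fully back at its stop. A spring pawl on the red release tab locks it to a notched bar; with the tab squeezed fully in it slides with 2 to 4 N and stays where it is left.
- jaw_grip (a point): On the sliding jaw, moving with it, 126 mm above the table: midway between the red release tab (stand +y side) and the black finger rest (-y side). Each is 22 mm long (x) and 28 mm high (112 to 140 mm), 58 mm apart over their outer faces. Pinched from above along the stand's y, the tab goes in 7 mm against 3 to 6 N and frees the jaw. The jaw's highest part is at 144 mm.
- rack: Draining rack of stainless wire in a drip tray 300 x 220 mm, fixed to the table. Origin: under the tray, 30 mm to the robot's side of its centre; x level, towards the high side (away from the robot, within its yaw), y across, z up. Its bed slopes up along +x at 35 degrees; its highest wire is 140 mm above the table.
- rack_bed (a point): Centre of the sloped bed, 84 mm above the table: x up the slope, y across, z square out of the bed (35 degrees from vertical, leaning to the robot). The wires' tops lie at z = 0: 6 mm cross wires, 280 mm wide, at x = 0, +-40, +-80. Toe rail: upper face at x = -90, top at z = 13, so a stone against it has its origin at x = 0. Side rails at y = +-136, under the wires (all mm).
- fine_stone: Cream whetstone, 180 x 60 x 20 mm, loose, drying on the rack bed lengthwise up the slope, against the toe rail. Origin: centre of its underside; x up the slope, y across, z out of its upper face. It lies up to 90 mm left or right of the bed's centre, so the orange stone fits on at least one side. Do not touch or shift it.
- spray_bottle: Water spray bottle, 84 mm diameter, 267 mm tall with its blue trigger head (which reaches 70 mm out on its -x side), standing loose beside the stand's far long side. Origin: centre of its underside. Leave alone.
- knife: Kitchen knife in a grey blade guard, 270 mm long, 44 mm wide, 18 mm high, lying loose beside the stand's near long side; x along it from handle to point. Origin: on its underside near the middle. Leave alone.
- glove_box: Yellow and white carton of gloves, 110 x 230 x 65 mm (75 mm with the glove sticking out), loose on the table in front of the rack's low side, towards the robot. Origin: centre of its underside. Leave alone.
There are look-alikes about, which are no part of the job. What is meant by the fine_stone is not purple, turquoise or yellow, and is the smaller of those in its own colour.

How it is judged:
By the outcome, as a careful person would: the job done as asked, in the order asked, and still so for the second after the job is handed in, with the robot touching nothing.
It also fails if it takes over 51 s, if anything falls off the work surface, if the arm or the gripper's body presses on something with over 40 N, if the wrist force passes 120 N, or if a joint passes its speed limit or range.

### The arm

A 6-joint arm with a two-finger parallel gripper is mounted at the origin on the work surface. World frame = base frame: x ahead of the robot, y to its left, z up, the work surface at z = 0. Lengths are in m, angles in rad, forces in N, time in s.
With the tool pointing down it reaches from about 0.35 to 0.85 m from the base axis. Payload 8.1 kg.
Tool frame: the origin (TCP) lies on the centre line of the jaws, within the pads' length; the fingertips stand 17 mm ahead of it and the grasp point (between the pads) lies 2 mm behind it; z points along the fingers, y is the line along which they close (so a half turn about z gives the same grasp; the last joint's range is limited). The gripper opens to 93 mm and grips with 3 to 60 N. Pads are 15 mm wide; open, the fingers measure 128 mm over their backs; the gripper's body (75 mm by 188 mm) begins 65 mm behind the grasp point.
Start: joints at [1.205, 0.13, 1.488, -0, 1.523, -0.085], TCP at [0.166, 0.577, 0.236] pointing down, gripper open.
Joint ranges: [-2.96, 2.96], [-0.89, 2.26], [0.02, 2.5], [-1.34, 4.48], [0, 2.73], [-2.66, 2.66]. Speed limits (rad/s): [2.39, 2.39, 2.79, 3.14, 3.14, 3.14].

### API

Orientations are given as a rotation vector (axis times angle).
In Python, from plant import telemetry, viewer, order gives the robot as it stands.
- The arm moves only by the tool send_rows, never from a script. Its argument "plan" is a list that holds one entry, the list of rows, each a list of 5 numbers: the closure, from -1 (fully open) to 1 (shut), then the shift along the world's x, y, z normalised to -1 to 1, where 1 is 0.2 m, then the turn about the world's z normalised to -1 to 1, where 1 is 60 degrees. A call has 1 to 20 rows; each row is the pose to reach, as a shift and turn from the pose commanded when the call began; what a row does not reach only later rows make up. A row lasts 1/12 s, in which the tool goes at most 41.7 mm and 7.16 degrees, less where a joint would pass 70% of its speed; a pose out of reach is approached as far as the arm can. A call with a number of a shift or a turn outside -1 to 1 is refused whole. A call with a gripper value outside its range is refused whole. The fingers move at their own pace and stop on an object; "force" is the grip in N (left out, the last holds). Time passes only in rows, so rows that repeat a pose let the fingers close. It gives the time, the measured TCP pose, the force, the opening and the grip force at its end, in the units of the state.
- telemetry.read_state(): the state, without advancing time (a new reading comes with each control period).
- viewer.read_camera(name): name is "side" or "top"; returns (picture, depth): 420x560x3 uint8, blue, green, red; 420x560 float32, m along the optical axis (not along the pixel's ray), 0 where there is no reading.
- viewer.calibration(name): a dict with "camera_matrix" (3x3 intrinsics, pixels), "dist_coeffs" ([k1, k2, p1, p2, k3] as OpenCV has them; the pictures are not rectified), "extrinsics" (4x4, takes a point from camera to world coordinates). Camera axes: x right, y up, looking along -z (the intrinsics and any distortion apply to the point x, -y, -z); pixel columns grow to the right and rows downward; lengths in m; the calibration is good to about 2 mm. A picture is of the moment at which its call begins. calibration takes no time and is no camera call.
- order.close_job(): hands the job in; it is judged then, once.
The state is a dict: "t": time; "q": joint angles; "dq": joint speeds; "joint_torque": joint torques, N m; "tool_pos": TCP position; "orientation": TCP orientation; "force": force on the tool from outside, world axes, zero at the start; "wrist_torque": the same for the moment, N m; "opening": finger opening in m; "gripper_force": force on a finger pad.
Only numpy, scipy, OpenCV 4.12 (cv2) and the standard library are available. Lean on these libraries where they do the work, as an engineer would, in place of code of your own. Each camera call takes 0.05 s, during which the arm holds its last target. There are 200 camera calls.

## Working session

There is one attempt and no reset: what is moved stays moved. The work goes in short steps, Python scripts to look and compute and a tool call to move; the robot and the scene stay as the last step left them, time stands still between calls to the robot, and variables do not carry over. Pictures are saved under pics/ and viewed, at most 10 in all, crops included, and the job is handed in when it is done.

Besides the shell and the picture viewer there is one more tool, called after ">>>" as name([rows], argument=value, ...), one row to a line, values as JSON. send_rows: Moves the arm, as the interface text tells. Scaled input: -1 to 1 covers 0.2 m each way for a shift and 60 degrees each way for a turn. Its arguments: {"type":"object","properties":{"plan":{"type":"array"},"force":{"type":"number"}},"required":["plan"]}

```bash
ls; mkdir -p pics; cat > h.py <<'E'
import numpy as np, cv2
from plant import telemetry, viewer, order
def snap(n):
    im,d=viewer.read_camera(n); np.savez(f'{n}.npz',im=im,d=d); return im,d
def cloud(n,d):
    c=viewer.calibration(n); K=np.array(c['camera_matrix']);D=np.array(c['dist_coeffs']);T=np.array(c['extrinsics'])
    v,u=np.mgrid[:d.shape[0],:d.shape[1]]
    p=cv2.undistortPoints(np.stack([u,v],-1).reshape(-1,1,2).astype(np.float64),K,D).reshape(*d.shape,2)
    P=np.stack([p[...,0]*d,-p[...,1]*d,-d],-1)
    W=P@T[:3,:3].T+T[:3,3]; W[d==0]=np.nan
    return W
E
python3 - <<'E'
from h import *
for n in('top','side'):
    im,d=snap(n); cv2.imwrite(f'pics/{n}1.png',im); print(viewer.calibration(n))
print(telemetry.read_state())
E
```

```text
pics
{'camera_matrix': array([[410.29534896,   0.        , 275.02477837],
       [  0.        , 410.29534896, 210.70729656],
       [  0.        ,   0.        ,   1.        ]]), 'dist_coeffs': array([-0.09170481,  0.        ,  0.        ,  0.        ,  0.        ]), 'extrinsics': array([[-0.00483146,  0.99606006, -0.08854954,  0.39704791],
       [-0.99973104, -0.00681982, -0.02216597,  0.11775711],
       [-0.02268253,  0.08841863,  0.99582511,  1.30374753],
       [ 0.        ,  0.        ,  0.        ,  1.        ]])}
{'camera_matrix': array([[458.17001043,   0.        , 284.38275065],
       [  0.        , 458.17001043, 209.06584939],
       [  0.        ,   0.        ,   1.        ]]), 'dist_coeffs': array([0.00306957, 0.        , 0.        , 0.        , 0.        ]), 'extrinsics': array([[-0.99439531,  0.04373435, -0.09625632,  0.37039204],
       [-0.10499693, -0.51523308,  0.85059422,  1.28023684],
       [-0.01239426,  0.85593352,  0.51693733,  0.80262325],
       [ 0.        ,  0.        ,  0.        ,  1.        ]])}
{'t': 0.1, 'q': array([ 1.20459087e+00,  1.31053336e-01,  1.48917940e+00, -1.27861257e-05,
        1.52294483e+00, -8.54034760e-02]), 'dq': array([-0.00109623, -0.0003153 , -0.00322626, -0.00023776,  0.00015311,
       -0.0002396 ]), 'joint_torque': array([ 9.20617495e-04, -5.61346328e+01, -4.93096089e+01,  7.70181860e-02,
        2.92386278e-02, -7.29585122e-05]), 'tool_pos': array([0.16609251, 0.57606572, 0.23470664]), 'orientation': array([-4.39585990e-01, -3.11033944e+00,  2.43060159e-03]), 'force': array([-0.58781019, -0.48999427,  1.03750967]), 'wrist_torque': array([ 0.02910236, -0.02090857, -0.00156307]), 'gripper_force': 0.0, 'opening': 0.0927285021621487}
```

View pics/top1.png

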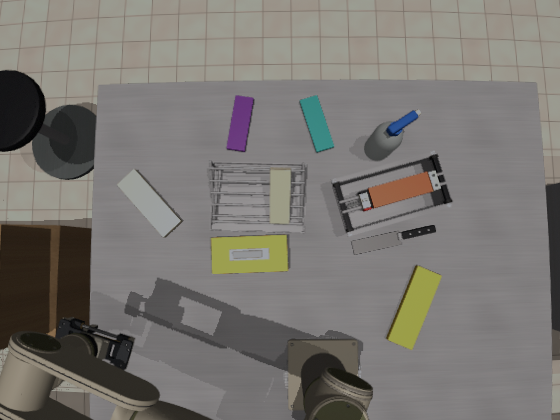

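View pics/side1.png

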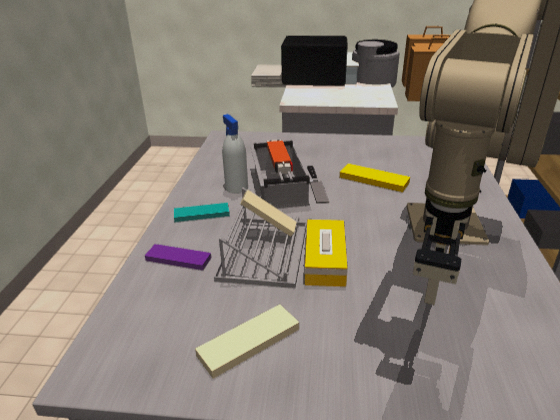

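The top view shows the stand at (390,192), with its sliding jaw at the left end (363,200). The cream stone is at (280,196) on the right half of the rack (257,196), so the left half is free. The bottle is at (385,140), the glove box at (250,254) and the knife at (393,240).

```bash
cat > m.py <<'E'
from h import *
import sys
out={}
for n in('top','side'):
    z=np.load(n+'.npz'); im,d=z['im'],z['d']; W=cloud(n,d); hsv=cv2.cvtColor(im,cv2.COLOR_BGR2HSV).astype(int)
    H,S,V=hsv[...,0],hsv[...,1],hsv[...,2]; X,Y,Z=W[...,0],W[...,1],W[...,2]
    ok=~np.isnan(X)&(Z>0.03)&(X>0.35)&(X<0.95)
    def rect(name,m):
        p=W[m]
        if len(p)<4: print(n,name,len(p)); return
        (c,s,a)=cv2.minAreaRect((p[:,:2]*1000).astype(np.float32)); v=p[:,:2]-p[:,:2].mean(0)
        e=np.linalg.svd(v,full_matrices=False)[2][0]
        print(n,name,len(p),'c',np.round(c,1),'size',np.round(s,1),'ang',round(a,1),'pca',round(np.degrees(np.arctan2(e[1],e[0])),1),'mean',np.round(p.mean(0)*1000,1),'z',np.round(np.percentile(p[:,2],[5,50,95])*1000))
    stand=(Y<0.1)&(Y>-.4)
    orange=ok&(H>=3)&(H<15)&(S>140)&stand
    rect('orange',orange); rect('orangeTop',orange&(Z>.133)&(Z<.15))
    rect('red',ok&((H<3)|(H>172))&(S>150)&stand&(Z<.16))
    rect('blue',ok&(H>100)&(H<130)&(S>150)&(Z>.1))
    cream=ok&(H>20)&(H<40)&(S>25)&(S<130)&(V>130)&(Y<.3)&(X>.5)&(Z>.05)
    rect('cream',cream)
    rect('bottle',ok&(Z>.1)&(X>.73)&(Y<.02)&(Y>-.2)&(Z<.3))
    print(n,'tableZ',np.nanmedian(Z[(X>.4)&(X<.5)&(Y>-.3)&(Y<-.1)])*1000)
    box=ok&(H>20)&(H<35)&(S>150)&(Y>-.05)&(Y<.35)&(X>.35)&(X<.6); rect('box',box)
    q=W[cream]; nrm=np.linalg.svd(q-q.mean(0),full_matrices=False)[2]; print('cream plane',nrm.round(3).tolist())
    u0,v0,u1,v1=(200,140,460,270) if n=='top' else (200,100,350,300)
    s=3 if n=='top' else 3
    cv2.imwrite(f'pics/{n}_crop.png',cv2.resize(im[v0:v1,u0:u1],None,fx=s,fy=s,interpolation=cv2.INTER_CUBIC))
E
python3 m.py
```

```text
top orange 837 c [ 559.8 -217.7] size [ 56.8 184. ] ang 15.7 pca 102.6 mean [ 567.6 -238.4  140. ] z [136. 140. 144.]
top orangeTop 831 c [ 559.3 -217.1] size [ 56.8 183.1] ang 16.1 pca 102.2 mean [ 567.7 -238.5  140.1] z [136. 140. 144.]
top red 15 c [ 505.2 -120.1] size [ 3.6 21.6] ang 17.9 pca 107.3 mean [ 504.9 -119.3  138.2] z [132. 139. 142.]
top blue 315 c [ 717.5 -194.1] size [28.7 86.5] ang 31.1 pca 124.5 mean [ 715.8 -189.5  262.2] z [234. 266. 269.]
top cream 863 c [560.6 129.8] size [ 58.2 122.4] ang 88.4 pca 178.2 mean [560.6 130.9 112. ] z [ 74. 113. 148.]
top bottle 70 c [ 740.4 -172.6] size [54.8 20.2] ang 89.1 pca 90.5 mean [ 737.4 -167.   192.5] z [149. 190. 266.]
top tableZ 4.692579923851969
top box 0
cream plane [[-0.82, 0.027, -0.571], [0.038, 0.999, -0.007], [0.57, -0.027, -0.821]]
side orange 405 c [ 558.4 -227.7] size [ 87.  262.8] ang 7.0 pca 103.6 mean [ 558.8 -208.5  134.7] z [124. 136. 139.]
side orangeTop 355 c [ 556.9 -206.5] size [ 60.3 206.7] ang 15.2 pca 105.4 mean [ 557.4 -207.7  136.6] z [134. 137. 139.]
side red 18 c [ 516.1 -229.4] size [  6.6 250.7] ang 6.2 pca -84.3 mean [ 503.9 -125.8  122.7] z [102. 128. 136.]
side blue 150 c [ 622.  -685.5] size [1087.7   71.6] ang 78.9 pca 79.3 mean [ 713.2 -181.4  247.8] z [220. 253. 263.]
side cream 2850 c [  725.2 -1066.1] size [2459.7  449.8] ang 90.0 pca -85.5 mean [  716.4 -1902.2   231.8] z [ 78. 236. 378.]
side bottle 136 c [ 742.1 -168.3] size [62.8 24.2] ang 89.9 pca 88.8 mean [ 738.4 -161.4  162.5] z [108. 155. 252.]
side tableZ 7.154839892361597
side box 1136 c [388.7 225.8] size [ 83.9 236.8] ang 1.8 pca 91.7 mean [394.1 243.5  59.8] z [36. 61. 64.]
cream plane [[-0.078, 0.995, -0.06], [0.958, 0.058, -0.282], [-0.277, -0.08, -0.957]]
```

View pics/top_crop.png

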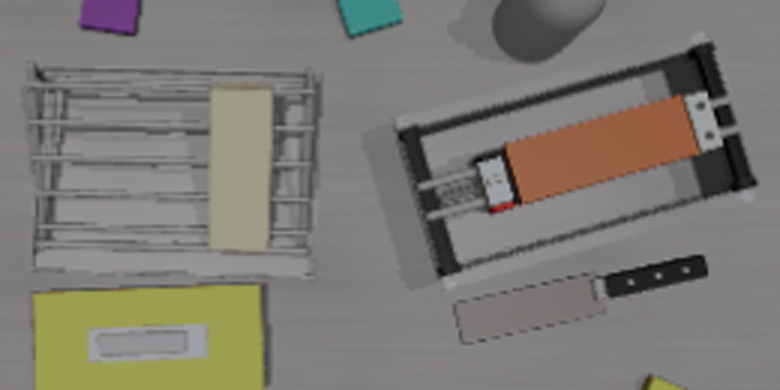

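View pics/side_crop.png

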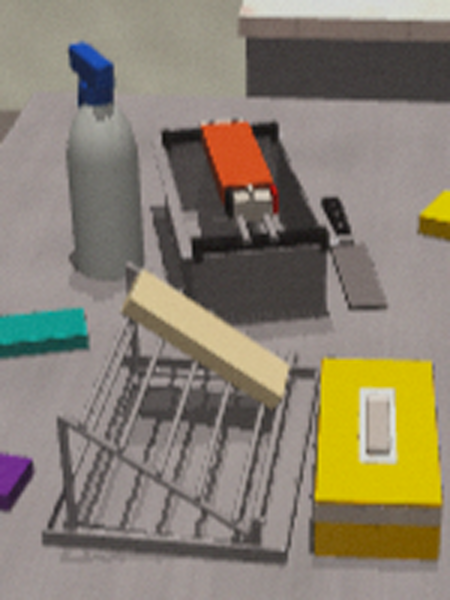

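```bash
cat > fit.py <<'E'
from h import *
from scipy.optimize import minimize
from scipy.spatial.transform import Rotation as R
def proj(n,P):
    c=viewer.calibration(n); T=np.linalg.inv(c['extrinsics']); p=P@T[:3,:3].T+T[:3,3]
    return cv2.projectPoints(p*[1,-1,-1],np.zeros(3),np.zeros(3),np.array(c['camera_matrix']),np.array(c['dist_coeffs']))[0].reshape(-1,2)
def box(l,w,z0,z1): return np.array([[a*l/2,b*w/2,z] for a in(-1,1) for b in(-1,1) for z in(z0,z1)])
def hullmask(n,P,shape):
    u=cv2.convexHull(proj(n,P).astype(np.float32)); m=np.zeros((shape[0]*4,shape[1]*4),np.uint8)
    cv2.fillConvexPoly(m,np.round((u+.5)*4*16-8).astype(np.int32),255,shift=4)
    return cv2.resize(m,(shape[1],shape[0]),interpolation=cv2.INTER_AREA)/255.
def fitmask(n,mask,pts,x0,step):
    f=lambda x:np.abs(hullmask(n,pts(x),mask.shape)-mask).sum()/mask.sum()
    s=np.vstack([x0]+[np.array(x0)+np.eye(len(x0))[i]*step[i] for i in range(len(x0))])
    r=minimize(f,x0,method='Nelder-Mead',options=dict(initial_simplex=s,xatol=1e-5,fatol=1e-5,maxiter=300)); return r.x,r.fun
def biggest(m,seed):
    k,l=cv2.connectedComponents(m.astype(np.uint8)); return (l==l[seed]).astype(float)
if __name__=='__main__':
    for n in('top','side'):
        z=np.load(n+'.npz'); im=z['im']; h=cv2.cvtColor(im,cv2.COLOR_BGR2HSV).astype(int); H,S,V=h[...,0],h[...,1],h[...,2]
        m=biggest((H<15)&(H>2)&(S>130),(190,400) if n=='top' else (155,283))
        # side: only above jaw tops visible
        p=lambda x:R.from_euler('z',x[2],degrees=True).apply(box(.18,.06,.0 if n=='top' else .009,.025))+[x[0],x[1],.116]
        print(n,'stone',m.sum(),fitmask(n,m,p,[.563,-.215,105.],[.01,.01,4]))
        seed=(196,280) if n=='top' else (212,268)
        m=biggest((H>15)&(H<40)&(S>30)&(S<140)&(V>115),seed)
        p=lambda x:R.from_euler('zy',[x[2],-35],degrees=True).apply(box(.18,.06,0,.02))+[x[0],x[1],.084]
        print(n,'cream',h[seed],m.sum(),fitmask(n,m,p,[.56,.13,-1.8],[.01,.01,2]))
        u,v=np.where(((H<3)|(H>172))&(S>140)&(V>60))[::-1]; k=(abs(u-367)<12)&(abs(v-206)<10) if n=='top' else (abs(u-290)<12)&(abs(v-165)<15); W=cloud(n,z['d'])
        for a in zip(u[k],v[k]): print(a,(W[a[1],a[0]]*1000).round().tolist(),end=' ')
        print()
    # rack wires, top view
    im=np.load('top.npz')['im']; g=cv2.cvtColor(im,cv2.COLOR_BGR2GRAY); g=cv2.resize(g,None,fx=4,fy=4,interpolation=cv2.INTER_CUBIC)
    th=cv2.GaussianBlur(cv2.morphologyEx(g,cv2.MORPH_TOPHAT,np.ones((25,1))).astype(np.float32),(0,0),3)
    def wires(x):
        t=np.linspace(-.13,.13,80); P=np.array([[a,b,-.003] for a in(-.08,-.04,0,.04,.08) for b in t])
        return R.from_euler('zy',[x[2],-35],degrees=True).apply(P)+[x[0],x[1],.084]
    def f(x):
        q=(proj('top',wires(x))+.5)*4-.5; return -cv2.remap(th,q[:,0].astype(np.float32),q[:,1].astype(np.float32),cv2.INTER_LINEAR).mean()
    best=min((f([a,.19,b]),a,b) for a in np.arange(.53,.60,.002) for b in np.arange(-5,5,.5)); print('rack',best)
    o=sorted((f([a,.19,b]),a.round(3),b) for a in np.arange(.53,.60,.002) for b in np.arange(-5,5,.5))[:6]; print(o)
E
python3 fit.py
```

```text
top stone 1234.0 (array([  0.56010934,  -0.2174162 , 106.65558653]), np.float64(0.10338132011313439))
top cream [ 30  34 156] 1088.0 (array([ 0.55427437,  0.1311799 , -1.50831364]), np.float64(0.07796640715109573))
(np.int64(370), np.int64(207)) [509.0, -127.0, 139.0] (np.int64(367), np.int64(208)) [506.0, -118.0, 140.0] (np.int64(368), np.int64(208)) [506.0, -121.0, 140.0] (np.int64(369), np.int64(208)) [506.0, -124.0, 139.0] (np.int64(370), np.int64(208)) [506.0, -127.0, 141.0] (np.int64(371), np.int64(208)) [507.0, -131.0, 135.0] (np.int64(364), np.int64(209)) [504.0, -110.0, 138.0] (np.int64(365), np.int64(209)) [504.0, -113.0, 140.0] (np.int64(366), np.int64(209)) [503.0, -115.0, 142.0] (np.int64(367), np.int64(209)) [504.0, -118.0, 140.0] (np.int64(368), np.int64(209)) [504.0, -122.0, 138.0] (np.int64(364), np.int64(210)) [501.0, -111.0, 136.0] (np.int64(365), np.int64(210)) [501.0, -113.0, 137.0] 
side stone 411.0 (array([  0.56117319,  -0.21794973, 105.37871005]), np.float64(0.15478269166547395))
side cream [ 23  79 211] 864.0 (array([ 0.55312987,  0.13117149, -0.72012158]), 
[... 797 characters left out ...]
91), np.int64(168)) [503.0, -107.0, 122.0] (np.int64(292), np.int64(168)) [500.0, -109.0, 122.0] (np.int64(291), np.int64(169)) [503.0, -108.0, 118.0] (np.int64(291), np.int64(170)) [503.0, -107.0, 115.0] (np.int64(292), np.int64(170)) [500.0, -110.0, 114.0] 
rack (np.float32(-8.7596245), np.float64(0.562), np.float64(-5.0))
[(np.float32(-8.7596245), np.float64(0.562), np.float64(-5.0)), (np.float32(-8.728372), np.float64(0.562), np.float64(-4.5)), (np.float32(-8.510872), np.float64(0.566), np.float64(-2.0)), (np.float32(-8.502451), np.float64(0.564), np.float64(-5.0)), (np.float32(-8.480865), np.float64(0.566), np.float64(-2.5)), (np.float32(-8.466959), np.float64(0.564), np.float64(-4.5))]
```

The crops show the red tab at (367,208) on the robot's side of the sliding jaw. Stand +x therefore runs at about 106°, the stone sits at (0.561, -0.218) and jaw_grip at about (0.530, -0.112). The tab's 23 mm length and its 26 mm offset from the centre line both match the given sizes. I'll move there now.

>>> send_rows([
  [[-1, 0.5, -0.95, 0.1, -0.25], [-1, 0.5, -0.95, 0.1, -0.25], [-1, 0.5, -0.95, 0.1, -0.25], [-1, 0.5, -0.95, 0.1, -0.25], [-1, 0.5, -0.95, 0.1, -0.25], [-1, 0.5, -0.95, 0.1, -0.25]],
])

```text
t: 0.6
tool_pos: [0.2685, 0.3824, 0.256]
orientation: [0.846, 3.024, -0.002]
force: [0.2, 0.1, 0.5]
opening: 0.0931
gripper_force: 0.0
```

>>> send_rows([
  [[-1, 0.5, -0.95, 0, -0.25], [-1, 0.5, -0.95, 0, -0.25], [-1, 0.5, -0.95, 0, -0.25], [-1, 0.5, -0.95, 0, -0.25], [-1, 0.5, -0.95, 0, -0.25], [-1, 0.5, -0.95, 0, -0.25]],
])

```text
t: 1.1
tool_pos: [0.3683, 0.1918, 0.2554]
orientation: [1.236, 2.886, -0.003]
force: [-0.6, 0.6, -0.0]
opening: 0.0928
gripper_force: 0.0
```

>>> send_rows([
  [[-1, 0.5, -0.9, 0, -0.25], [-1, 0.5, -0.9, 0, -0.25], [-1, 0.5, -0.9, 0, -0.25], [-1, 0.5, -0.9, 0, -0.25], [-1, 0.5, -0.9, 0, -0.25], [-1, 0.5, -0.9, 0, -0.25]],
])

```text
t: 1.6
tool_pos: [0.4682, 0.0115, 0.255]
orientation: [1.603, 2.701, -0.003]
force: [-0.3, -0.4, -0.9]
opening: 0.0932
gripper_force: 0.0
```

>>> send_rows([
  [[-1, 0.32, -0.64, -0.1, -0.21], [-1, 0.32, -0.64, -0.1, -0.21], [-1, 0.32, -0.64, -0.1, -0.21], [-1, 0.32, -0.64, -0.1, -0.21], [-1, 0.32, -0.64, -0.1, -0.21], [-1, 0.32, -0.64, -0.1, -0.21], [-1, 0.32, -0.64, -0.1, -0.21]],
])

```text
t: 2.18
tool_pos: [0.5301, -0.1104, 0.2353]
orientation: [-1.883, -2.513, -0.0]
force: [-1.3, 0.8, 0.3]
opening: 0.0927
gripper_force: 0.0
```

```bash
python3 - <<'E'
from h import *
from fit import proj
W=cloud('top',np.load('top.npz')['d']);Ws=cloud('side',np.load('side.npz')['d'])
for w,n in((W,'top'),(Ws,'side')):
  for a,b in((.1,.14),(.14,.17),(.17,.2),(.2,.22),(.22,.25)):
    m=(w[...,2]>a)&(w[...,2]<b)&(w[...,0]>.64)&(w[...,0]<.8)&(w[...,1]<-.1)&(w[...,1]>-.25)
    if m.sum()>5: print(n,a,m.sum(),(np.percentile(w[m][:,:2],[2,50,98],axis=0)*1000).round().tolist())
im,d=snap('side')
g=np.array([.530,-.112,.126]); e=np.array([-.276,.961,0]); nn=np.array([.961,.276,0])
for p in(g,g+nn*.029,g-nn*.029,g+[0,0,.1]): 
    u=proj('side',p[None])[0]; cv2.circle(im,tuple(int(x) for x in u),1,(0,255,0),-1)
cv2.imwrite('pics/side2.png',cv2.resize(im[80:230,200:370],None,fx=4,fy=4,interpolation=cv2.INTER_CUBIC))
E
```

```text
top 0.1 147 [[641.0, -245.0], [678.0, -161.0], [725.0, -141.0]]
top 0.14 168 [[673.0, -213.0], [687.0, -158.0], [744.0, -142.0]]
top 0.17 274 [[678.0, -212.0], [696.0, -166.0], [746.0, -148.0]]
top 0.2 93 [[690.0, -203.0], [699.0, -172.0], [735.0, -158.0]]
top 0.22 51 [[690.0, -214.0], [702.0, -182.0], [731.0, -153.0]]
side 0.1 243 [[672.0, -179.0], [705.0, -147.0], [749.0, -137.0]]
side 0.14 199 [[672.0, -181.0], [706.0, -150.0], [748.0, -137.0]]
side 0.17 188 [[678.0, -215.0], [706.0, -158.0], [744.0, -146.0]]
side 0.2 76 [[692.0, -211.0], [710.0, -168.0], [741.0, -156.0]]
side 0.22 103 [[691.0, -217.0], [714.0, -166.0], [751.0, -150.0]]
```

View pics/side2.png

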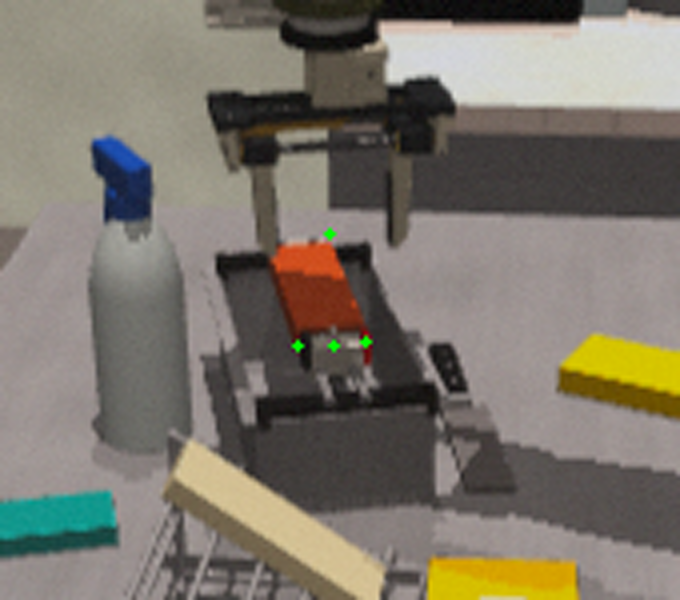

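The side view shows the gripper centred over the jaw, and the projected grip points land on the tab and the rest (the green dots at about (297-367,345) in the crop). I'll descend and pinch.

>>> send_rows([
  [[-1, 0, 0, -0.2, 0], [-1, 0, 0, -0.4, 0], [-1, 0, 0, -0.5, 0], [-1, 0, 0, -0.55, 0], [-1, 0, 0, -0.55, 0], [-1, 0, 0, -0.55, 0]],
], force=20)

```text
t: 2.73
tool_pos: [0.5307, -0.1108, 0.1268]
orientation: [1.882, 2.514, 0.001]
force: [-0.8, -1.0, -0.3]
opening: 0.0929
gripper_force: 0.0
```

>>> send_rows([
  [[1, 0, 0, 0, 0], [1, 0, 0, 0, 0], [1, 0, 0, 0, 0], [1, 0, 0, 0, 0], [1, 0, 0, 0, 0], [1, 0, 0, 0, 0], [1, 0, 0, 0, 0], [1, 0, 0, 0, 0], [1, 0, 0, 0, 0], [1, 0, 0, 0, 0]],
], force=20)

```text
t: 3.57
tool_pos: [0.5321, -0.1112, 0.1259]
orientation: [1.882, 2.512, 0.004]
force: [11.1, 0.5, -5.3]
opening: 0.0511
gripper_force: 20.0
```

The opening is 51 mm, so the tab is fully in. I'll slide the jaw back, recentring by 3 mm because the tab's travel moved the midpoint.

>>> send_rows([
  [[1, 0.015, 0.005, 0, 0], [1, 0.008, 0.03, 0, 0], [1, 0, 0.05, 0, 0], [1, -0.008, 0.08, 0, 0], [1, -0.015, 0.1, 0, 0], [1, -0.022, 0.13, 0, 0], [1, -0.03, 0.155, 0, 0], [1, -0.035, 0.18, 0, 0], [1, -0.04, 0.195, 0, 0], [1, -0.043, 0.205, 0, 0], [1, -0.043, 0.205, 0, 0], [1, -0.043, 0.205, 0, 0]],
], force=20)

```text
t: 4.57
tool_pos: [0.5215, -0.0723, 0.1257]
orientation: [1.883, 2.512, -0.005]
force: [-1.5, -12.6, 1.6]
opening: 0.0506
gripper_force: 20.0
```

The jaw moved 40 mm and met its stop (12.6 N). I'll relax the push, open and rise.

>>> send_rows([
  [[1, 0.002, -0.009, 0, 0], [1, 0.002, -0.009, 0, 0], [-1, 0.002, -0.009, 0, 0], [-1, 0.002, -0.009, 0, 0], [-1, 0.002, -0.009, 0, 0], [-1, 0.002, -0.009, 0, 0], [-1, 0.002, -0.009, 0, 0], [-1, 0.002, -0.009, 0, 0], [-1, 0.002, -0.009, 0.2, 0], [-1, 0.002, -0.009, 0.4, 0], [-1, 0.002, -0.009, 0.45, 0], [-1, 0.002, -0.009, 0.45, 0]],
])

```text
t: 5.57
tool_pos: [0.5249, -0.0727, 0.2207]
orientation: [1.879, 2.508, 0.006]
force: [0.3, 0.0, 0.4]
opening: 0.0927
gripper_force: 0.0
```

```bash
python3 - <<'E'
from h import *
from fit import proj,fitmask,box,biggest,R
s=telemetry.read_state(); print(s['tool_pos'],s['opening'],s['force'])
im,d=snap('side')
cv2.imwrite('pics/side3.png',cv2.resize(im[80:230,200:370],None,fx=4,fy=4,interpolation=cv2.INTER_CUBIC))
E
```

```text
[ 0.52486213 -0.07266758  0.22070918] 0.0927346113796659 [0.27195581 0.0043742  0.36428706]
```

View pics/side3.png

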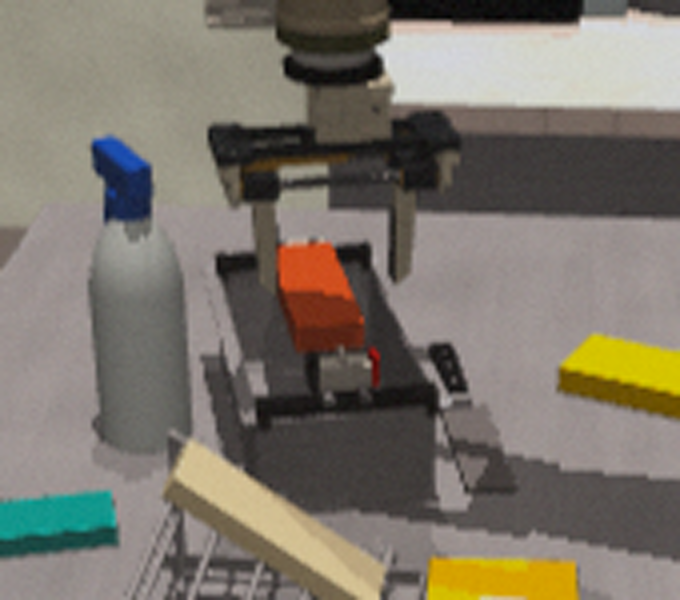

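The jaw is fully back at (345,372) and the stone is undisturbed at (320,300). Next I'll grasp the stone 20 mm off-centre, towards the end that will go uphill.

>>> send_rows([
  [[-1, 0.05, -0.2, 0, 0], [-1, 0.1, -0.4, 0, 0], [-1, 0.16, -0.6, 0, 0], [-1, 0.2, -0.75, 0, 0], [-1, 0.22, -0.825, 0, 0], [-1, 0.22, -0.825, -0.1, 0], [-1, 0.22, -0.825, -0.25, 0], [-1, 0.22, -0.825, -0.35, 0], [-1, 0.22, -0.825, -0.42, 0], [-1, 0.22, -0.825, -0.42, 0], [-1, 0.22, -0.825, -0.42, 0], [-1, 0.22, -0.825, -0.42, 0]],
], force=45)

```text
t: 6.62
tool_pos: [0.5666, -0.2374, 0.1326]
orientation: [1.883, 2.513, 0.0]
force: [0.5, -1.0, 1.0]
opening: 0.0932
gripper_force: 0.0
```

>>> send_rows([
  [[1, 0, 0, 0, 0], [1, 0, 0, 0, 0], [1, 0, 0, 0, 0], [1, 0, 0, 0, 0], [1, 0, 0, 0, 0], [1, 0, 0, 0, 0], [1, 0, 0, 0, 0], [1, 0, 0, 0, 0], [1, 0, 0, 0, 0], [1, 0, 0, 0, 0]],
], force=45)

```text
t: 7.45
tool_pos: [0.5661, -0.2374, 0.132]
orientation: [1.884, 2.514, -0.0]
force: [-2.0, 0.6, 4.9]
opening: 0.0601
gripper_force: 45.0
```

>>> send_rows([
  [[1, 0, 0, 0.03, 0], [1, 0, 0, 0.08, 0], [1, 0, 0, 0.18, 0], [1, 0, 0, 0.3, 0], [1, 0, 0, 0.42, 0], [1, 0, 0, 0.54, 0], [1, 0, 0, 0.65, 0], [1, 0, 0, 0.7, 0], [1, 0, 0, 0.7, 0]],
])

```text
t: 8.2
tool_pos: [0.5673, -0.2378, 0.2752]
orientation: [1.88, 2.51, 0.001]
force: [1.6, -0.5, -4.0]
opening: 0.0597
gripper_force: 45.0
```

```bash
python3 - <<'E'
from h import *
s=telemetry.read_state(); print(s['tool_pos'],s['opening'],s['force'],s['wrist_torque'])
im,d=snap('side')
W=cloud('side',d);h=cv2.cvtColor(im,cv2.COLOR_BGR2HSV).astype(int)
m=(h[...,0]<15)&(h[...,0]>2)&(h[...,1]>130)&(W[...,1]<0)&(W[...,1]>-.4)&(W[...,2]>.15)&(W[...,0]>.4)
p=W[m];e=np.array([-.276,.961]);t=(p[:,:2]-s['tool_pos'][:2])@e
for a in np.arange(-.12,.14,.03):
    k=(t>a)&(t<a+.03)
    if k.sum()>3: print(round(a,2),k.sum(),np.percentile(p[k,2],[5,50,95]).round(3))
E
```

```text
[ 0.56731312 -0.23784069  0.2751938 ] 0.05972444122557604 [ 1.62236872 -0.47402832 -4.02409594] [-0.12826831 -0.00928901 -0.05198307]
-0.09 8 [0.278 0.279 0.281]
-0.06 38 [0.278 0.28  0.281]
-0.03 48 [0.278 0.28  0.282]
0.0 59 [0.272 0.279 0.282]
0.03 56 [0.273 0.28  0.281]
0.06 63 [0.271 0.279 0.282]
0.09 162 [0.259 0.272 0.281]
```

```bash
python3 - <<'E'
from h import *
from fit import proj,R
im=np.load('top.npz')['im']
xs=np.arange(.13,-.13,-.0005); ys=np.arange(.17,-.17,-.0005)
Y,X=np.meshgrid(ys,xs); P=np.stack([X,Y,0*X],-1).reshape(-1,3)
W=R.from_euler('zy',[-1.5,-35],degrees=True).apply(P)+[.554,.196,.084]
q=proj('top',W).reshape(*X.shape,2).astype(np.float32)
o=cv2.remap(im,q[...,0],q[...,1],cv2.INTER_CUBIC)
for x in(-.09,-.08,-.04,0,.04,.08): cv2.line(o,(0,int((.13-x)/.0005)),(15,int((.13-x)/.0005)),(0,0,255),1)
for y in(-.14,0,.14): cv2.line(o,(int((.17-y)/.0005),0),(int((.17-y)/.0005),15),(0,0,255),1)
cv2.imwrite('pics/bed.png',o)
g=cv2.cvtColor(o,cv2.COLOR_BGR2GRAY).astype(float)
from scipy.signal import find_peaks
for a,b in((.12,.10),(.10,.08),(.08,.05),(.05,.02),(.02,-.01),(-.115,-.13)):
    r=g[:,int((.17-a)/.0005):int((.17-b)/.0005)].mean(1); pk=find_peaks(r,prominence=8)[0]; print((a+b)/2,[(round(130-k*.5),round(r[k])) for k in pk])
E
```

```text
0.11 [(98, 124), (92, 124), (86, 130), (70, 117), (59, 116), (47, 135), (15, 131), (8, 137), (-26, 144), (-34, 135), (-64, 150), (-73, 138), (-86, 146), (-94, 140), (-106, 147)]
0.09 [(92, 134), (86, 135), (68, 136), (55, 138), (16, 144), (-26, 148), (-33, 139), (-64, 148), (-72, 135), (-86, 150), (-94, 140), (-106, 148)]
0.065 [(106, 137), (94, 138), (86, 133), (78, 127), (68, 139), (52, 138), (34, 137), (13, 144), (-25, 147), (-32, 139), (-67, 147), (-85, 151), (-94, 131), (-109, 148)]
0.035 [(106, 138), (96, 135), (67, 135), (52, 140), (46, 138), (14, 145), (6, 139), (-27, 146), (-66, 149), (-75, 132), (-84, 148), (-96, 131), (-122, 149)]
0.005 [(107, 137), (96, 131), (90, 138), (84, 130), (78, 120), (67, 134), (53, 141), (46, 140), (14, 147), (6, 141), (-27, 149), (-36, 133), (-66, 150), (-74, 139), (-85, 146), (-96, 141), (-121, 152)]
-0.1225 [(95, 117), (83, 130), (56, 132), (44, 138), (26, 129), (4, 136), (-18, 126), (-36, 138), (-54, 124), (-76, 139), (-88, 127), (-98, 140), (-126, 147)]
```

View pics/bed.png

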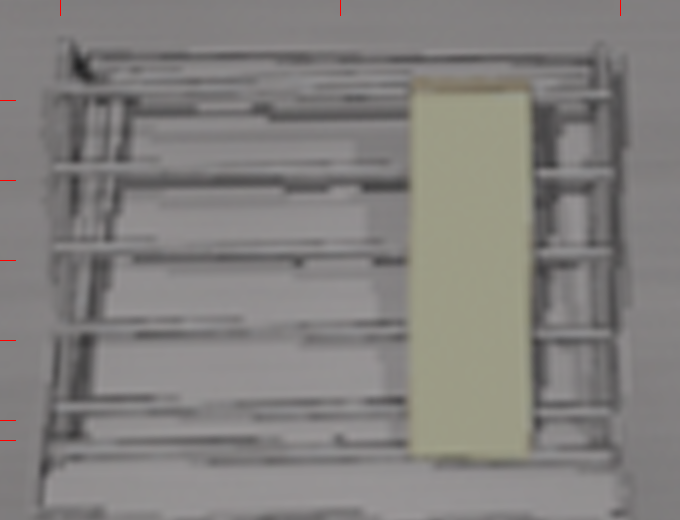

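In the rectified bed view the cream stone spans columns 411-531 and rows 78-455. The wires sit about 5 mm upslope of my nominal pose and the yaw is about -1.8°. The free area is left of column 400. Carrying the stone there now.

>>> send_rows([
  [[1, 0.01, 0.1, 0, 0], [1, 0.02, 0.25, 0, 0], [1, 0.02, 0.42, 0, 0.08], [1, 0.02, 0.6, 0, 0.18], [1, 0.02, 0.75, 0, 0.28], [1, 0.02, 0.81, 0, 0.36], [1, 0.02, 0.81, 0, 0.4], [1, 0.02, 0.81, 0, 0.4]],
])

```text
t: 8.92
tool_pos: [0.569, -0.0738, 0.269]
orientation: [-1.312, -2.85, 0.001]
force: [-0.5, -0.3, -5.1]
opening: 0.0596
gripper_force: 45.0
```

>>> send_rows([
  [[1, 0.01, 0.1, 0, 0.06], [1, 0.02, 0.25, 0, 0.14], [1, 0.02, 0.42, 0, 0.22], [1, 0.02, 0.58, 0, 0.3], [1, 0.02, 0.72, 0, 0.36], [1, 0.02, 0.81, 0, 0.4], [1, 0.02, 0.81, 0, 0.4]],
])

```text
t: 9.5
tool_pos: [0.5732, 0.0898, 0.2696]
orientation: [-0.692, -3.061, -0.001]
force: [-0.5, -0.5, -5.2]
opening: 0.0596
gripper_force: 45.0
```

>>> send_rows([
  [[1, 0.01, 0.1, 0, 0.06], [1, 0.016, 0.25, 0, 0.14], [1, 0.016, 0.42, 0, 0.22], [1, 0.016, 0.58, -0.05, 0.3], [1, 0.016, 0.72, -0.15, 0.36], [1, 0.016, 0.81, -0.25, 0.4], [1, 0.016, 0.81, -0.35, 0.4], [1, 0.016, 0.81, -0.4, 0.4], [1, 0.016, 0.81, -0.4, 0.4], [1, 0.016, 0.81, -0.4, 0.4]],
])

```text
t: 10.33
tool_pos: [0.577, 0.2473, 0.1906]
orientation: [-0.05, -3.139, 0.002]
force: [0.2, -0.2, -4.9]
opening: 0.0597
gripper_force: 45.0
```

```bash
python3 - <<'E'
from h import *
s=telemetry.read_state(); print(s['tool_pos'],s['orientation'],s['opening'],s['force'],s['wrist_torque'])
im,d=snap('side')
cv2.imwrite('pics/side4.png',cv2.resize(im[100:300,190:370],None,fx=3,fy=3,interpolation=cv2.INTER_CUBIC))
E
```

```text
[0.57696555 0.24727362 0.1905868 ] [-5.02197173e-02 -3.13897607e+00  1.83775433e-03] 0.05971007888037148 [ 0.20008282 -0.23791583 -4.91123173] [ 0.01200402 -0.10869227 -0.01888503]
```

View pics/side4.png

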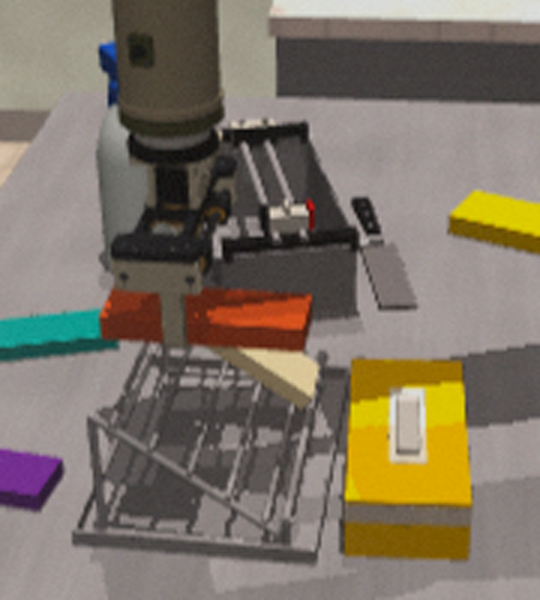

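The stone is level over the free half of the rack, with its uphill end to the left at (105,320) in the crop. I'll lower it onto the top wire with a looser grip, so that it swings about the pads.

>>> send_rows([
  [[1, 0, 0, -0.04, 0], [1, 0, 0, -0.08, 0], [1, 0, 0, -0.11, 0], [1, 0, 0, -0.13, 0], [1, 0, 0, -0.145, 0], [1, 0, 0, -0.16, 0], [1, 0, 0, -0.17, 0], [1, 0, 0, -0.18, 0], [1, 0, 0, -0.19, 0], [1, 0, 0, -0.2, 0], [1, 0, 0, -0.2, 0]],
], force=25)

```text
t: 11.3
tool_pos: [0.5771, 0.2487, 0.1512]
orientation: [-0.046, -3.141, 0.0]
force: [-0.2, -0.4, -4.9]
opening: 0.0597
gripper_force: 25.0
```

>>> send_rows([
  [[1, 0, 0, -0.01, 0], [1, 0, 0, -0.02, 0], [1, 0, 0, -0.03, 0], [1, 0, 0, -0.04, 0], [1, 0, 0, -0.05, 0], [1, 0, 0, -0.05, 0]],
])

```text
t: 11.8
tool_pos: [0.5772, 0.2488, 0.1415]
orientation: [0.046, 3.141, 0.0]
force: [-0.7, -1.4, -2.3]
opening: 0.0599
gripper_force: 25.0
```

```bash
cat > tilt.py <<'E'
from h import *
s=telemetry.read_state(); print(s['tool_pos'],s['force'],s['wrist_torque'])
im,d=snap('side'); W=cloud('side',d);h=cv2.cvtColor(im,cv2.COLOR_BGR2HSV).astype(int)
m=(h[...,0]<15)&(h[...,0]>2)&(h[...,1]>130)&(W[...,1]>.1)&(W[...,1]<.4)&(W[...,0]>.4)&(W[...,0]<.8)
for a in np.arange(.44,.70,.03):
    k=m&(W[...,0]>a)&(W[...,0]<a+.03)
    if k.sum()>3: print(round(a+.015,3),k.sum(),np.percentile(W[k][:,2],[3,50,97]).round(3),np.percentile(W[k][:,1],[3,97]).round(3))
E
python3 tilt.py
```

```text
[0.57722332 0.24879137 0.1414968 ] [-0.69159481 -1.35408328 -2.29496795] [0.0507737  0.08171141 0.00011369]
0.455 33 [0.116 0.134 0.138] [0.228 0.284]
0.485 216 [0.117 0.136 0.14 ] [0.226 0.286]
0.515 212 [0.118 0.139 0.143] [0.226 0.285]
0.545 217 [0.121 0.142 0.146] [0.223 0.283]
0.575 70 [0.125 0.145 0.17 ] [0.225 0.283]
0.605 138 [0.128 0.147 0.152] [0.249 0.282]
0.635 119 [0.132 0.151 0.155] [0.244 0.281]
```

It's pivoting gently, about 5° so far. Continuing.

>>> send_rows([
  [[1, 0, 0, -0.01, 0], [1, 0, 0, -0.02, 0], [1, 0, 0, -0.03, 0], [1, 0, 0, -0.04, 0], [1, 0, 0, -0.05, 0], [1, 0, 0, -0.06, 0], [1, 0, 0, -0.07, 0], [1, 0, 0, -0.08, 0], [1, 0, 0, -0.08, 0]],
])

```text
t: 12.6
tool_pos: [0.5773, 0.2487, 0.1252]
orientation: [0.046, 3.141, -0.0]
force: [-0.5, 0.5, -2.4]
opening: 0.06
gripper_force: 25.0
```

```bash
python3 tilt.py
```

```text
[0.57733724 0.24867534 0.12519585] [-0.48057483  0.54065109 -2.40280791] [ 0.10736548 -0.06342912  0.01914479]
0.485 202 [0.064 0.085 0.094] [0.222 0.285]
0.515 232 [0.073 0.098 0.108] [0.222 0.284]
0.545 241 [0.092 0.113 0.125] [0.224 0.284]
0.575 74 [0.102 0.125 0.13 ] [0.236 0.283]
0.605 105 [0.118 0.136 0.151] [0.268 0.284]
0.635 55 [0.133 0.145 0.159] [0.261 0.282]
```

>>> send_rows([
  [[1, 0, 0, -0.008, 0], [1, 0, 0, -0.016, 0], [1, 0, 0, -0.024, 0], [1, 0, 0, -0.03, 0], [1, 0, 0, -0.03, 0]],
])

```text
t: 13.07
tool_pos: [0.5772, 0.2486, 0.1194]
orientation: [-0.046, -3.141, 0.0]
force: [-0.5, -0.2, -1.5]
opening: 0.0599
gripper_force: 25.0
```

```bash
python3 tilt.py
```

```text
[0.57721188 0.24864043 0.11939429] [-0.5398853  -0.16246267 -1.51696569] [-0.02752368 -0.11984891 -0.03333095]
0.485 152 [0.049 0.068 0.077] [0.225 0.285]
0.515 245 [0.057 0.083 0.096] [0.225 0.284]
0.545 246 [0.078 0.102 0.116] [0.225 0.284]
0.575 81 [0.093 0.117 0.125] [0.234 0.284]
0.605 98 [0.115 0.133 0.183] [0.271 0.332]
0.635 43 [0.132 0.143 0.155] [0.251 0.282]
```

>>> send_rows([
  [[1, 0, 0, -0.006, 0], [1, 0, 0, -0.012, 0], [1, 0, 0, -0.012, 0]],
])

```text
t: 13.37
tool_pos: [0.5774, 0.2487, 0.1176]
orientation: [0.046, 3.141, -0.0]
force: [-1.3, -1.3, 1.7]
opening: 0.0597
gripper_force: 25.0
```

>>> send_rows([
  [[1, 0, 0, -0.005, 0], [1, 0, 0, -0.01, 0], [1, 0, 0, -0.01, 0]],
])

```text
t: 13.62
tool_pos: [0.5774, 0.2487, 0.1175]
orientation: [0.046, 3.141, -0.0]
force: [-9.5, -2.8, 14.6]
opening: 0.0598
gripper_force: 25.0
```

```bash
python3 tilt.py
```

```text
[0.57740223 0.24870634 0.11748565] [-9.48174185 -2.76334093 14.61761853] [-0.69771873  1.32236193 -0.06958655]
0.485 137 [0.047 0.062 0.071] [0.225 0.285]
0.515 245 [0.051 0.077 0.091] [0.224 0.285]
0.545 251 [0.075 0.099 0.114] [0.225 0.284]
0.575 87 [0.089 0.115 0.147] [0.231 0.306]
0.605 93 [0.114 0.131 0.144] [0.274 0.284]
0.635 34 [0.131 0.142 0.153] [0.26  0.281]
```

The stone is flat: the contact force is square to the bed. I'll ease off and slide it down the slope to the toe rail.

>>> send_rows([
  [[1, 0, 0, 0.007, 0], [1, -0.008, 0, 0.001, 0], [1, -0.016, 0, -0.004, 0], [1, -0.024, 0, -0.01, 0], [1, -0.032, 0, -0.015, 0], [1, -0.04, 0, -0.021, 0], [1, -0.045, 0.001, -0.025, 0], [1, -0.045, 0.001, -0.025, 0]],
])

```text
t: 14.33
tool_pos: [0.5687, 0.2493, 0.1115]
orientation: [0.046, 3.14, 0.001]
force: [-3.0, -0.3, 7.8]
opening: 0.0597
gripper_force: 25.0
```

>>> send_rows([
  [[1, -0.006, 0, -0.004, 0], [1, -0.012, 0, -0.008, 0], [1, -0.012, 0, -0.008, 0]],
])

```text
t: 14.58
tool_pos: [0.5665, 0.2494, 0.1099]
orientation: [0.046, 3.139, 0.002]
force: [-3.0, 0.6, 7.9]
opening: 0.0601
gripper_force: 25.0
```

>>> send_rows([
  [[1, -0.006, 0, -0.004, 0], [1, -0.012, 0, -0.008, 0], [1, -0.012, 0, -0.008, 0]],
])

```text
t: 14.83
tool_pos: [0.5664, 0.2494, 0.1099]
orientation: [0.047, 3.134, 0.003]
force: [5.4, -0.1, 9.2]
opening: 0.0603
gripper_force: 25.0
```

>>> send_rows([
  [[1, -0.006, 0, -0.004, 0], [1, -0.012, 0, -0.008, 0], [1, -0.012, 0, -0.008, 0]],
])

```text
t: 15.08
tool_pos: [0.5662, 0.2494, 0.1098]
orientation: [0.047, 3.129, 0.004]
force: [10.3, -1.5, 11.2]
opening: 0.0601
gripper_force: 25.0
```

The stone is against the toe rail, with about 14 N along the slope. I'll relax the push, open and rise.

>>> send_rows([
  [[1, 0.01, 0, 0.008, 0], [1, 0.01, 0, 0.008, 0], [0.2, 0.01, 0, 0.008, 0], [-0.4, 0.01, 0, 0.008, 0], [-1, 0.01, 0, 0.008, 0], [-1, 0.01, 0, 0.008, 0], [-1, 0.01, 0, 0.008, 0], [-1, 0.01, 0, 0.008, 0], [-1, 0.01, 0, 0.008, 0], [-1, 0.01, 0, 0.008, 0]],
])

```text
t: 15.92
tool_pos: [0.5628, 0.2489, 0.1067]
orientation: [-0.046, -3.141, 0.0]
force: [0.3, -0.1, 0.2]
opening: 0.0926
gripper_force: 0.0
```

>>> send_rows([
  [[-1, 0, 0, 0.04, 0], [-1, 0, 0, 0.12, 0], [-1, 0, 0, 0.25, 0], [-1, 0, 0, 0.4, 0], [-1, 0, 0, 0.6, 0], [-1, 0, 0, 0.8, 0], [-1, -0.4, 0, 0.9, 0], [-1, -0.7, 0, 0.9, 0], [-1, -0.7, 0, 0.9, 0], [-1, -0.7, 0, 0.9, 0]],
])

```text
t: 16.75
tool_pos: [0.4198, 0.2492, 0.2886]
orientation: [0.045, 3.141, 0.002]
force: [-0.6, 0.6, 0.2]
opening: 0.0933
gripper_force: 0.0
```

```bash
python3 - <<'E'
from h import *
from fit import proj,R
o=np.load('top.npz')['im']; xs=np.arange(.13,-.13,-.0005); ys=np.arange(.17,-.17,-.0005)
a,_=snap('side'); t,_=viewer.read_camera('top')
cv2.imwrite('pics/end.png',np.hstack([cv2.resize(a[100:300,190:370],None,fx=2.2,fy=2.2,interpolation=cv2.INTER_CUBIC),cv2.resize(t[120:320,190:370],None,fx=2.2,fy=2.2,interpolation=cv2.INTER_CUBIC)]))
E
python3 tilt.py
```

```text
[0.42108224 0.24942722 0.28892681] [ 0.61640187  0.39202155 -0.70252534] [ 0.04080248 -0.03827897  0.04154644]
0.485 224 [0.036 0.058 0.07 ] [0.226 0.285]
0.515 249 [0.048 0.077 0.091] [0.222 0.285]
0.545 248 [0.075 0.099 0.112] [0.225 0.283]
0.575 251 [0.097 0.119 0.133] [0.223 0.283]
0.605 247 [0.115 0.14  0.152] [0.224 0.282]
0.635 28 [0.129 0.138 0.148] [0.224 0.28 ]
```

View pics/end.png

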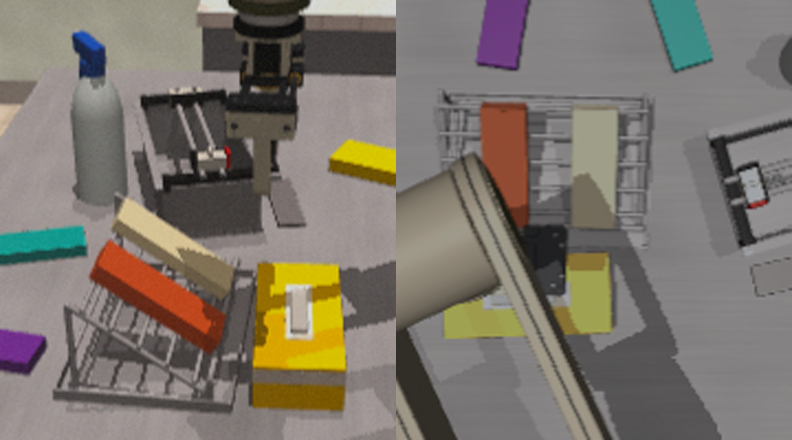

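The stone lies flat and parallel to the cream stone. I'll check numerically that it sits against the toe before handing in.

```bash
python3 - <<'E'
from fit import *
im,d=snap('side'); h=cv2.cvtColor(im,cv2.COLOR_BGR2HSV).astype(int); H,S,V=h[...,0],h[...,1],h[...,2]
k,l,st,c=cv2.connectedComponentsWithStats(((H<15)&(H>2)&(S>130)).astype(np.uint8))
W=cloud('side',d); best=[i for i in range(1,k) if abs(c[i][0]-261)<25 and abs(c[i][1]-233)<25]; best=max(best,key=lambda i:st[i,4])
m=(l==best).astype(float)
for C in((.5575,.200),):
  p=lambda x:R.from_euler('zy',[x[2],-35],degrees=True).apply(box(.18,.06,0,.025)+[x[0],x[1],0])+[C[0],C[1],.084]
  print('stone in bed',m.sum(),fitmask('side',m,p,[.0,.05,-1.8],[.01,.01,2]))
from scipy.spatial import cKDTree
q=W[(l==best)&(W[...,2]>0.02)]; B=R.from_euler('zy',[-1.8,-35],degrees=True).inv().apply(q-[.5575,.2,.084])*1000
print('orange bed x',np.percentile(B[:,0],[.5,2,98,99.5]).round(),'z',np.percentile(B[:,2],[50,80,95]).round(1))
m2=(H>15)&(H<40)&(S>40)&(S<140)&(V>90)&(W[...,1]>.09)&(W[...,1]<.17)&(W[...,0]>.45)&(W[...,0]<.66)&(W[...,2]>.03)
B2=R.from_euler('zy',[-1.8,-35],degrees=True).inv().apply(W[m2]-[.5575,.2,.084])*1000
print('cream bed x',m2.sum(),np.percentile(B2[:,0],[.5,2,98,99.5]).round(),'y',np.percentile(B2[:,1],[2,98]).round(),'z',np.percentile(B2[:,2],[50,80,95]).round(1))
t=B[:,2]>15; print('pitch/roll resid deg',np.degrees(np.linalg.lstsq(np.c_[B[t][:,:2],np.ones(t.sum())],B[t][:,2],rcond=None)[0][:2]).round(2))
E
```

```text
stone in bed 1268.0 (array([-0.00170183,  0.05234467, -1.21963072]), np.float64(0.0504639079606606))
orange bed x [-92. -90.  85.  86.] z [21.2 22.9 24.3]
cream bed x 939 [-91. -88.  85.  86.] y [-97. -36.] z [18.3 20.  21.4]
pitch/roll resid deg [ 0.01 -2.57]
```

```bash
python3 -c "
from plant import order; print(order.close_job())"
```

```text
the job is handed in; nothing more can be done
None
```

I slid the jaw fully back and left it there, then lifted the orange stone out. I laid it flat on the rack against the toe rail, about 55–60 mm clear of the cream stone, and handed the job in at about 17 s (limit 51 s); the grader gave no verdict.

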